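Stir ferrite beads through a screening deck

TASK

Take the stirring stick from its sloping rest, set its foot gently down on the middle of the screening box's deck and hold it bearing there with about 6 N for a second, to feel that it is down; then stir the beads with it until all five small ones have dropped through the slots into the tray and only the three large ones are left on the deck. Never press hard, keep the fingers off the beads, and do not shift the mouse, screwdriver, marker, plug or meter. Then lay the stick back in its rest, foot down as before, and let go.

Things in the scene. Friction and masses are not known exactly. Their poses are not given: they have to be found in the camera images.
- screen: fixed screening box 150 x 150 mm, white, sides open; aluminium deck on top, its upper face 60 mm above the bench, with a round rim on it (inner radius 65, wall 4, height 30). Four deck slots, 17 mm wide, run along the box's +x, -x, +y, -y axes from 20 mm off centre to under the rim. A tray (floor at 5 mm) below catches what drops. Origin: centre of underside; z up
- deck (a point): centre of the deck's upper face (solid there), inside the rim; axes as the box's
- rest: fixed sloping rest: a grey base 150 x 80 x 14 mm that carries a trough open above, 36 mm wide inside, 55 mm long, sloping 30 degrees from vertical; its upper end leans to the rest's -x. Origin: centre of the underside; x along the base, z up.
- rest_foot (a point): where the centre of the stick's foot lies in the rest
- rest_top (a point): where the centre of the stick's other end lies in the rest
- stick: loose stirring stick, 150 mm long, 20 mm thick: lower 60 mm a round steel foot, the rest a square handle in dark rubber; about 150 g, centre of mass 50 mm above the foot; at the start it lies in the trough, 30 degrees from vertical, foot down, with its upper 90 mm free. Origin: centre of its foot; z runs along it to its upper end; x and y are square to its faces (y level).
- stick_foot (a point): centre of the stick's foot end face
- stick_top (a point): centre of the stick's upper end face
- small0: small dark ferrite bead, a ball of 12 mm diameter; loose, lying on the deck inside the rim at the start. Origin: its centre
- small1: small dark ferrite bead, a ball of 12 mm diameter; loose, lying on the deck inside the rim at the start. Origin: its centre
- small2: small dark ferrite bead, a ball of 12 mm diameter; loose, lying on the deck inside the rim at the start. Origin: its centre
- small3: small dark ferrite bead, a ball of 12 mm diameter; loose, lying on the deck inside the rim at the start. Origin: its centre
- small4: small dark ferrite bead, a ball of 12 mm diameter; loose, lying on the deck inside the rim at the start. Origin: its centre
- large0: large dark ferrite bead, a ball of 26 mm diameter, too big for the slots; loose, lying on the deck inside the rim at the start. Origin: its centre
- large1: large dark ferrite bead, a ball of 26 mm diameter, too big for the slots; loose, lying on the deck inside the rim at the start. Origin: its centre
- large2: large dark ferrite bead, a ball of 26 mm diameter, too big for the slots; loose, lying on the deck inside the rim at the start. Origin: its centre
- mouse: black computer mouse, 100 x 54 x 33 mm, bystander; origin: centre of underside
- screwdriver: screwdriver, 200 mm, lying on the bench, bystander
- marker: marker pen, 130 x 18 x 17 mm, bystander; origin: centre of underside
- plug: grey connector plug, 63 x 34 x 15 mm, bystander; origin: centre of underside
- meter: blue hand-held meter, 150 x 75 x 40 mm, bystander; origin: centre of underside

How it is judged:
By the outcome, as a careful person would: the job done as asked, in the order asked, and still so for the second after the job is handed in, with the robot touching nothing.
It also fails if it takes over 69 s, if anything falls off the work surface, if the arm or the gripper's body presses on something with over 40 N, if the wrist force passes 120 N, or if a joint passes its speed limit or range.

ROBOT

A 6-joint arm with a two-finger parallel gripper is mounted at the origin on the work surface. World frame = base frame: x ahead of the robot, y to its left, z up, the work surface at z = 0. Lengths are in m, angles in rad, forces in N, time in s.
With the tool pointing down it reaches from about 0.25 to 0.8 m from the base axis. Payload 3.9 kg.
Tool frame: the origin (TCP) lies midway between the tips of the shut fingers; the grasp point (between the pads) lies r.grip_depth behind it (r.grip_depth is the distance from the TCP to the grasp point, in m); z points along the fingers, y is the line along which they close (so a half turn about z gives the same grasp; the last joint's range is limited). The gripper opens to 85 mm and grips with 20 to 120 N. Pads are 22 mm wide; open, the fingers measure 114 mm over their backs; the gripper's body (76 mm by 85 mm) begins 54 mm behind the grasp point. The pads swing forward as they close: fully open they stand 13 mm farther back than shut.
Start: joints at [1.133, 0.26, -0.138, 1.173, 0, 1.571], TCP at [0.223, 0.475, 0.231] pointing down, gripper open.
Joint ranges: [-2.78, 2.78], [-0.83, 1.72], [-1.28, 1.37], [-1.9, 2.12], [-1.57, 1.48], [-3.14, 3.14]. Speed limits (rad/s): [2.57, 2.57, 3.14, 3.14, 3.14, 3.14].

INTERFACE

Orientations are given as a rotation vector (axis times angle).
In Python, from plant import r gives the robot as it stands. The module is installed in compiled form; this text tells all that it offers.
- The arm moves only by the tool move_arm, never from a script. Its argument "targets" is a list of rows, each a list of 7 numbers: the shift along the tool's x, y, z in m, then the turn, a rotation vector about the tool's x, y, z in degrees, then the finger opening in m, from 0 to 0.0854. A call has 1 to 5 rows; each row shifts and turns the commanded pose from where the row before left it, along the tool's axes as they then stand; what a row does not reach is not made up. A row lasts 1/8 s, in which the tool goes at most 62.5 mm and 10.7 degrees, less where a joint would pass 70% of its speed; a pose out of reach is approached as far as the arm can. A call with a gripper value outside its range is refused whole. The fingers move at their own pace and stop on an object; the grip force is fixed at half the most. Time passes only in rows, so rows that do not move let the fingers close. It gives the time, the measured TCP pose, the force, the opening and the grip force at its end, in the units of the state.
- r.sense(): the state, without advancing time (a new reading comes with each control period).
- r.camera(name): name is "side" or "top"; returns a dict with "color" (400x640x3 uint8, blue, green, red), "mtx" (3x3 intrinsics, pixels), "xyz" and "rotation" of the camera in the world. Camera axes: x right, y down, z forward; pixel columns grow to the right and rows downward; lengths in m; the calibration is good to about 2 mm. A picture is of the moment at which its call begins. There is no depth.
- r.hand_in(): hands the job in; it is judged then, once.
The state is a dict: "time": time; "joint_pos": joint angles; "qd": joint speeds; "tau": joint torques, N m; "position": TCP position; "orientation": TCP orientation; "contact_force": force on the tool from outside, world axes, zero at the start; "wrist_torque": the same for the moment, N m; "grip_width": finger opening in m; "grip_force": force on a finger pad.
Only numpy, scipy, OpenCV 4.12 (cv2) and the standard library are available. Lean on these libraries where they do the work, as an engineer would, in place of code of your own. Each camera call takes 0.05 s, during which the arm holds its last target. There are 200 camera calls.

## Working session

There is one attempt and no reset: what is moved stays moved. The work goes in short steps, Python scripts to look and compute and a tool call to move; the robot and the scene stay as the last step left them, time stands still between calls to the robot, and variables do not carry over. Pictures are saved under pics/ and viewed, at most 10 in all, crops included, and the job is handed in when it is done.

Besides the shell and the picture viewer there is one more tool, called as name([rows], argument=value, ...), one row to a line, values as JSON. move_arm: Moves the arm, as the interface text tells. Its arguments: {"type":"object","properties":{"targets":{"type":"array","items":{"type":"array","items":{"type":"number"}}}},"required":["targets"]}

```bash
mkdir -p pics; python3 - <<'E'
from plant import r
import cv2,numpy as np
for n in("top","side"):
    c=r.camera(n); cv2.imwrite(f"pics/{n}0.png",c["color"]); print(n,np.round(c["mtx"],1).tolist(),np.round(c["xyz"],3),np.round(c["rotation"],3).tolist())
s=r.sense(); print(s, r.grip_depth)
E
```

```text
top [[436.6, 0.0, 318.1], [0.0, 436.6, 201.5], [0.0, 0.0, 1.0]] [ 0.443 -0.015  1.233] [-2.155, 2.133, -0.146]
side [[388.5, 0.0, 317.3], [0.0, 388.5, 196.7], [0.0, 0.0, 1.0]] [ 0.376 -0.744  0.796] [-2.279, 0.311, -0.163]
{'time': 0.1, 'joint_pos': array([ 1.13301515e+00,  2.60641333e-01, -1.39254806e-01,  1.17267597e+00,
       -8.31221539e-06,  1.57083610e+00]), 'qd': array([ 1.60350545e-03, -2.45680016e-03,  2.63560648e-03, -2.62093595e-04,
        1.06383778e-04,  6.76222356e-05]), 'tau': array([ 1.06055850e-03, -4.06508017e+01,  2.54527599e+01,  1.00560853e-02,
        2.62933611e-05,  3.05266980e-06]), 'position': array([0.22230798, 0.47493694, 0.23053048]), 'orientation': array([-6.82165584e-01, -3.06624781e+00,  2.72535021e-03]), 'contact_force': array([-0.33956725,  0.55240971,  0.29978509]), 'wrist_torque': array([-0.03489669, -0.04082412,  0.02275083]), 'grip_force': 0.0, 'grip_width': 0.08482011316792026} 0.0187
```

View pics/top0.png

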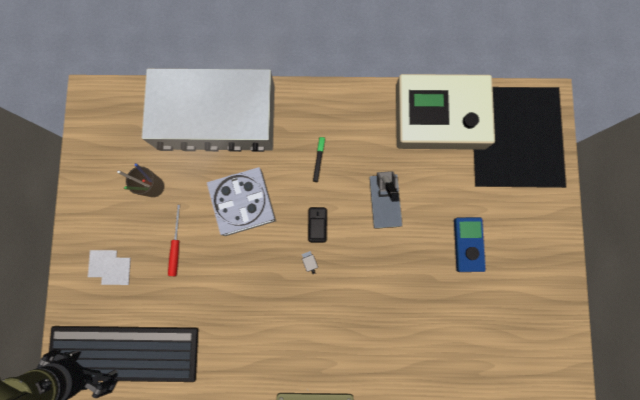

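View pics/side0.png

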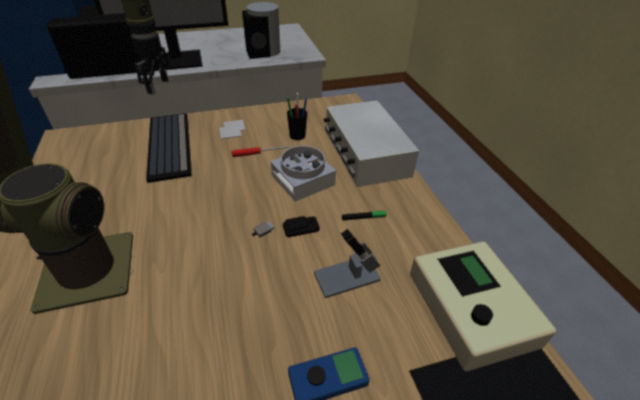

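```bash
cat > h.py <<'E'
import cv2,numpy as np
from scipy.spatial.transform import Rotation as R
from plant import r
def cam(n):
    c=r.camera(n); c["R"]=R.from_rotvec(c["rotation"]).as_matrix(); return c
def ray(c,u,v):
    d=c["R"]@np.linalg.inv(c["mtx"])@[u,v,1.]; return np.array(c["xyz"]),d/np.linalg.norm(d)
def plane(c,u,v,z):
    o,d=ray(c,u,v); return o+d*(z-o[2])/d[2]
def two(c1,p1,c2,p2):
    o1,d1=ray(c1,*p1);o2,d2=ray(c2,*p2)
    t=np.linalg.lstsq(np.c_[d1,-d2],o2-o1,rcond=None)[0]
    a=o1+d1*t[0];b=o2+d2*t[1]; return (a+b)/2,np.linalg.norm(a-b)
def proj(c,p):
    q=c["mtx"]@(c["R"].T@(np.array(p)-c["xyz"])); return q[:2]/q[2]
def crop(c,u0,u1,v0,v1,k): return cv2.resize(c["color"][v0:v1,u0:u1],None,fx=k,fy=k,interpolation=cv2.INTER_CUBIC)
E
python3 - <<'E'
from h import *
t=cam("top");s=cam("side")
a=crop(t,205,275,165,237,5);b=crop(t,360,410,165,237,5);c=crop(s,310,385,225,297,5)
im=np.hstack([a[:, :],b]); 
out=np.zeros((600,800,3),np.uint8); d=cv2.resize(np.hstack([a,b,c]),None,fx=800/(a.shape[1]+b.shape[1]+c.shape[1]),fy=800/(a.shape[1]+b.shape[1]+c.shape[1]))
cv2.imwrite("pics/c1.png",d); print(d.shape, 800/195)
E
```

```text
(295, 800, 3) 4.102564102564102
```

View pics/c1.png

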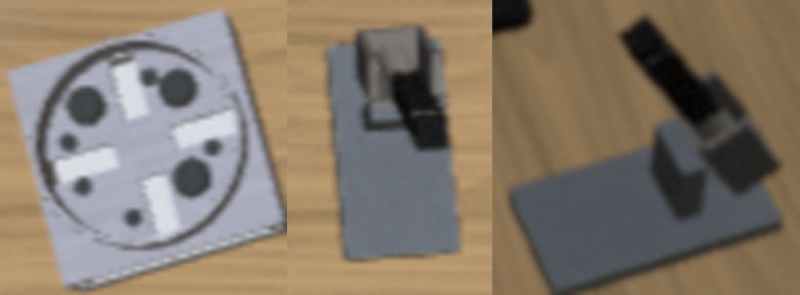

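```bash
python3 - <<'E'
from h import *
t=cam("top");s=cam("side")
k=4.1026
T=lambda x,y:(205+x/k,165+y/k)
T2=lambda x,y:(360+(x-287.2)/k,165+y/k)
S=lambda x,y:(310+(x-492.3)/k,225+y/k)
print("deck corners",[plane(t,*T(*p),.06)[:2].round(4).tolist() for p in[(10,72),(225,10),(285,230),(70,290)]])
print("rim c (z=.09)",plane(t,*T(142,145),.09).round(4))
for n,z,ps in(("slot",.06,[(128,90),(205,128),(160,206),(85,165)]),("small",.066,[(149,77),(68,142),(83,186),(213,147),(133,217)]),("large",.073,[(86,105),(178,88),(192,177)])):
    print(n,[plane(t,*T(*p),z)[:2].round(4).tolist() for p in ps])
print("base",[plane(t,*T2(*p),.014)[:2].round(4).tolist() for p in[(328,45),(440,38),(460,250),(347,258)]])
print("base side",[plane(s,*S(*p),.014)[:2].round(4).tolist() for p in[(510,188),(556,292),(780,226)]])
print("top",two(t,T2(431,136),s,S(637,30)))
# masks
hsv=cv2.cvtColor(t["color"],cv2.COLOR_BGR2HSV)
for n,c,(u0,u1,v0,v1) in(("top",t,(360,410,165,237)),("side",s,(335,385,225,297))):
    g=c["color"][v0:v1,u0:u1].max(2); m=(g<45).astype(np.uint8)
    q,l,st,ce=cv2.connectedComponentsWithStats(m); i=1+st[1:,4].argmax(); ys,xs=np.where(l==i)
    rr=cv2.minAreaRect(np.c_[xs,ys].astype(np.float32)); print(n,st[i],(cv2.boxPoints(rr)+[u0,v0]).round(1).tolist())
E
```

```text
deck corners [[0.6611, 0.2982], [0.7047, 0.1559], [0.5572, 0.112], [0.5163, 0.2521]]
rim c (z=.09) [0.6084 0.2026 0.09  ]
slot [[0.6497, 0.219], [0.6246, 0.1669], [0.5722, 0.1949], [0.599, 0.2456]]
small [[0.6575, 0.2042], [0.6134, 0.2561], [0.5843, 0.245], [0.611, 0.1603], [0.5641, 0.2113]]
large [[0.6371, 0.2437], [0.649, 0.1835], [0.5901, 0.1723]]
base [[0.693, -0.1514], [0.6987, -0.229], [0.5515, -0.2404], [0.5453, -0.1634]]
base side [[0.5478, -0.1645], [0.5533, -0.243], [0.696, -0.2342]]
top (array([ 0.6071807 , -0.19569256,  0.16914735]), np.float64(0.0022400731393990587))
top [ 25  12  13  24 158] [[383.6, 179.4], [393.0, 177.0], [398.6, 199.6], [389.2, 201.9]]
side [  7   5  29  26 261] [[339.5, 235.5], [347.0, 228.0], [370.5, 251.5], [363.0, 259.0]]
```

```bash
cat >> h.py <<'E'
def plan(P,Rm,n=1,g=None,pos=None,rot=None,skip=0):
    """rows (tool mm/deg) to go from pos/rot (default measured) to P,Rm in n equal steps"""
    s=r.sense(); p0=s["position"] if pos is None else np.array(pos); R0=R.from_rotvec(s["orientation"]) if rot is None else R.from_matrix(rot)
    dv=(R0.inv()*R.from_matrix(Rm)).as_rotvec(); out=[]
    for i in range(n):
        Ri=R0*R.from_rotvec(dv*i/n); d=Ri.inv().apply((np.array(P)-p0)/n)
        out.append([*d.round(4).tolist(),*np.degrees(dv/n).round(2).tolist()])
    return out
ex=np.array([.9968,.0800,0]);ey=np.array([-.08,.9968,0])
def tool(y,z):
    z=np.array(z)/np.linalg.norm(z); y=np.array(y)-z*np.dot(y,z); y/=np.linalg.norm(y); return np.c_[np.cross(y,z),y,z]
E
python3 - <<'E'
from h import *
t=cam("top");s=cam("side")
top,e=two(t,(394.3,197.4),s,(344.8,232.6)); print(top,e)
ax=-.5*ex+np.array([0,0,.866]); foot=top-.15*ax
c=np.array([.6221,-.196,0]); print("foot",foot,"local",(foot-c)@ex,(foot-c)@ey)
for q in(0,.06,.15): print(q,proj(t,foot+q*ax).round(1),proj(s,foot+q*ax).round(1))
Rm=tool(ey,-ax)
for q in(.088,.208):print("tcp",q,foot+q*ax)
print(*plan(foot+.208*ax,Rm,16),sep="\n")
E
```

```text
[ 0.60816818 -0.19401694  0.16654046] 0.00031922483276478015
foot [ 0.68292818 -0.18801694  0.03664046] local 0.0612721709760905 0.003091256999822297
0 [384. 178.] [369.2 261. ]
0.06 [387.8 185.2] [360.1 250.4]
0.15 [394.3 197.5] [344.9 232.6]
tcp 0.088 [ 0.63906898 -0.19153694  0.11284846]
tcp 0.208 [ 0.57926098 -0.19633694  0.21676846]
[-0.038, -0.0286, 0.0009, -0.49, -1.83, -1.81]
[-0.037, -0.0298, 0.0019, -0.49, -1.83, -1.81]
[-0.036, -0.0309, 0.0028, -0.49, -1.83, -1.81]
[-0.0349, -0.0321, 0.0036, -0.49, -1.83, -1.81]
[-0.0337, -0.0332, 0.0045, -0.49, -1.83, -1.81]
[-0.0325, -0.0343, 0.0052, -0.49, -1.83, -1.81]
[-0.0312, -0.0354, 0.006, -0.49, -1.83, -1.81]
[-0.0299, -0.0364, 0.0066, -0.49, -1.83, -1.81]
[-0.0285, -0.0374, 0.0072, -0.49, -1.83, -1.81]
[-0.0271, -0.0383, 0.0078, -0.49, -1.83, -1.81]
[-0.0256, -0.0392, 0.0083, -0.49, -1.83, -1.81]
[-0.0241, -0.0401, 0.0088, -0.49, -1.83, -1.81]
[-0.0225, -0.0409, 0.0092, -0.49, -1.83, -1.81]
[-0.0209, -0.0416, 0.0095, -0.49, -1.83, -1.81]
[-0.0192, -0.0424, 0.0098, -0.49, -1.83, -1.81]
[-0.0176, -0.043, 0.01, -0.49, -1.83, -1.81]
```

move_arm([
  [-0.038,-0.029,0.001,-0.5,-1.8,-1.8,0.05],
  [-0.037,-0.03,0.002,-0.5,-1.8,-1.8,0.05],
  [-0.036,-0.031,0.003,-0.5,-1.8,-1.8,0.05],
  [-0.035,-0.032,0.004,-0.5,-1.8,-1.8,0.05],
  [-0.034,-0.033,0.004,-0.5,-1.8,-1.8,0.05],
])

```text
time: 1.02
position: [0.3346, 0.2637, 0.2262]
orientation: [0.414, 2.949, 0.013]
contact_force: [0.3, 0.6, 0.2]
grip_width: 0.0501
grip_force: 0.0
```

move_arm([
  [-0.032,-0.034,0.005,-0.5,-1.8,-1.8,0.05],
  [-0.031,-0.035,0.006,-0.5,-1.8,-1.8,0.05],
  [-0.03,-0.036,0.007,-0.5,-1.8,-1.8,0.05],
  [-0.028,-0.037,0.007,-0.5,-1.8,-1.8,0.05],
  [-0.027,-0.038,0.008,-0.5,-1.8,-1.8,0.05],
])

```text
time: 1.65
position: [0.4451, 0.0556, 0.2207]
orientation: [0.168, 2.81, 0.024]
contact_force: [0.3, -0.1, 0.0]
grip_width: 0.0501
grip_force: 0.0
```

move_arm([
  [-0.026,-0.039,0.008,-0.5,-1.8,-1.8,0.05],
  [-0.024,-0.04,0.009,-0.5,-1.8,-1.8,0.05],
  [-0.022,-0.041,0.009,-0.5,-1.8,-1.8,0.05],
  [-0.021,-0.042,0.01,-0.5,-1.8,-1.8,0.05],
  [-0.019,-0.042,0.01,-0.5,-1.8,-1.8,0.05],
])

```text
time: 2.28
position: [0.5561, -0.1547, 0.2139]
orientation: [-0.058, 2.655, 0.034]
contact_force: [0.8, 0.9, 0.3]
grip_width: 0.0503
grip_force: 0.0
```

```bash
cat >> h.py <<'E'
foot=np.array([.6830,-.1893,.0366]); ax=-.5*ex+np.array([0,0,.866]); Rg=tool(ey,-ax)
E
python3 - <<'E'
from h import *
s=r.sense();print(s["time"],s["position"],s["joint_pos"].round(2),s["grip_width"])
Rc=R.from_rotvec(s["orientation"]).as_matrix();print(Rc.round(3).tolist())
print(*plan(foot+.208*ax,Rg,2),sep="\n")
t=cam("top");S=cam("side")
im=np.hstack([crop(t,340,440,140,240,4),crop(S,290,390,180,280,4)]);cv2.imwrite("pics/c2.png",im)
E
```

```text
2.275 [ 0.55610597 -0.15466115  0.21393969] [-0.39  0.07 -0.56  0.5   0.21 -0.38] 0.050275242837865775
[[-0.884, -0.047, 0.466], [-0.035, 0.999, 0.034], [-0.467, 0.014, -0.884]]
[-0.0102, -0.022, 0.0034, -0.11, -1.07, -1.02]
[-0.0097, -0.0222, 0.0036, -0.11, -1.07, -1.02]
```

View pics/c2.png

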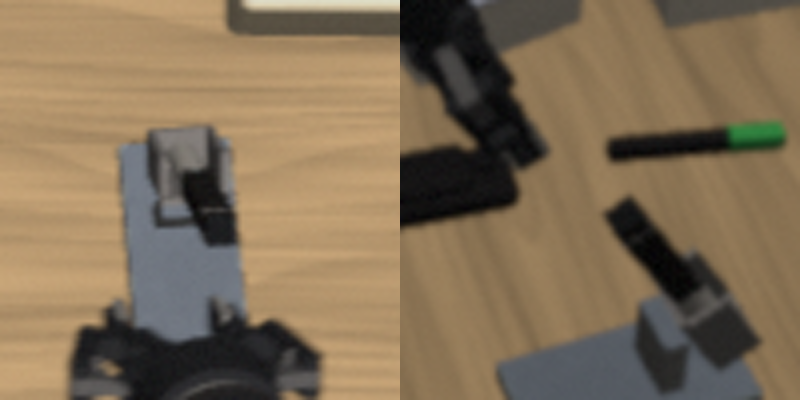

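move_arm([
  [-0.01,-0.022,0.0035,0,-1.1,-1.0,0.05],
  [-0.01,-0.022,0.0035,0,-1.1,-1.0,0.05],
  [0,0,0,0,0,0,0.05],
])

```text
time: 2.75
position: [0.5791, -0.1964, 0.2166]
orientation: [-0.1, 2.617, 0.023]
contact_force: [0.0, -0.4, -0.5]
grip_width: 0.0501
grip_force: 0.0
```

```bash
python3 - <<'E'
from h import *
s=r.sense();print(s["time"],s["position"],s["contact_force"])
print(*plan(foot+.088*ax,Rg,4),sep="\n")
E
```

```text
2.75 [ 0.57909572 -0.196375    0.21662063] [ 0.02732119 -0.44317996 -0.48186593]
[-0.0001, -0.0002, 0.03, -0.06, -0.01, -0.04]
[-0.0001, -0.0002, 0.03, -0.06, -0.01, -0.04]
[-0.0001, -0.0003, 0.03, -0.06, -0.01, -0.04]
[-0.0, -0.0003, 0.03, -0.06, -0.01, -0.04]
```

move_arm([
  [0,0,0.03,0,0,0,0.05],
  [0,0,0.03,0,0,0,0.05],
  [0,-0.001,0.03,0,0,0,0.05],
  [0,0,0.03,0,0,0,0.05],
  [0,0,0,0,0,0,0.05],
])

```text
time: 3.38
position: [0.637, -0.1902, 0.1098]
orientation: [-0.103, 2.622, 0.028]
contact_force: [-0.1, 0.5, 0.6]
grip_width: 0.05
grip_force: 0.0
```

```bash
python3 - <<'E'
from h import *
s=r.sense();print(s["time"],s["position"],s["contact_force"])
t=cam("top");S=cam("side")
im=np.hstack([crop(t,340,440,140,240,4),crop(S,290,390,180,280,4)]);cv2.imwrite("pics/c3.png",im)
E
```

```text
3.375 [ 0.6370474  -0.19017588  0.10982926] [-0.08722949  0.47047541  0.61040288]
```

View pics/c3.png

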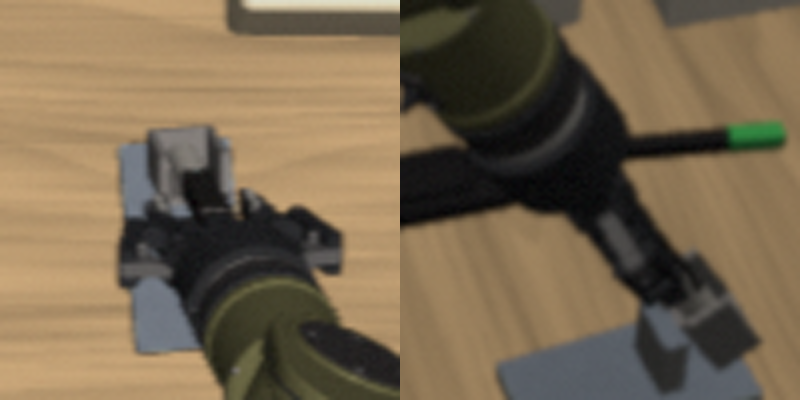

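move_arm([
  [-0.003,-0.002,0,0,0,0,0.05],
  [0,0,0,0,0,0,0.03],
  [0,0,0,0,0,0,0.0],
  [0,0,0,0,0,0,0.0],
  [0,0,0,0,0,0,0.0],
])

```text
time: 4.1
position: [0.6419, -0.1947, 0.1154]
orientation: [-0.101, 2.615, 0.023]
contact_force: [-4.1, 0.5, 5.3]
grip_width: 0.0197
grip_force: 58.2
```

move_arm([
  [0,0,0,0,0,0,0.0],
])

```text
time: 4.22
position: [0.6419, -0.1947, 0.1154]
orientation: [-0.101, 2.615, 0.023]
contact_force: [-3.7, -0.4, 7.1]
grip_width: 0.0193
grip_force: 58.2
```

move_arm([
  [0,0,-0.015,0,0,0,0.0],
  [0,0,-0.025,0,0,0,0.0],
  [0,0,-0.03,0,0,0,0.0],
  [0,0,-0.03,0,0,0,0.0],
  [0,0,0,0,0,0,0.0],
])

```text
time: 4.85
position: [0.5915, -0.1986, 0.2033]
orientation: [-0.101, 2.614, 0.021]
contact_force: [-0.1, -0.7, -1.7]
grip_width: 0.0191
grip_force: 58.8
```

```bash
cat >> h.py <<'E'
Pg=np.array([.6419,-.1947,.1154]); RG=R.from_rotvec([-.101,2.615,.023]).as_matrix()
C=np.array([.6105,.2045]); yaw=np.radians(17.5)
bx=np.array([np.cos(yaw),np.sin(yaw)]);by=np.array([-bx[1],bx[0]])
Rv=tool(ey,[0,0,-1])@Rg.T@RG      # stick upright
E
python3 - <<'E'
from h import *
s=r.sense();print(s["time"],s["position"],s["contact_force"],s["wrist_torque"],s["grip_width"])
print((Rg.T@RG).round(3).tolist())
f_t=RG.T@(foot-Pg); print("foot in tool",f_t)
print(*plan(np.array([*C,.06+.05])-Rv@f_t,Rv,10),sep="\n")
E
```

```text
4.85 [ 0.59146805 -0.19859518  0.20330454] [-0.11192598 -0.68278227 -1.74606372] [-0.09946988  0.52040657 -0.02240565] 0.019053333712263462
[[1.0, -0.002, -0.001], [0.002, 1.0, -0.004], [0.001, 0.004, 1.0]]
foot in tool [0.00365851 0.00247864 0.08892852]
[-0.0045, 0.0398, 0.0029, -0.0, 3.0, -0.01]
[-0.0046, 0.0398, 0.0026, -0.0, 3.0, -0.01]
[-0.0048, 0.0398, 0.0024, -0.0, 3.0, -0.01]
[-0.0049, 0.0398, 0.0022, -0.0, 3.0, -0.01]
[-0.005, 0.0398, 0.0019, -0.0, 3.0, -0.01]
[-0.0051, 0.0398, 0.0016, -0.0, 3.0, -0.01]
[-0.0052, 0.0398, 0.0014, -0.0, 3.0, -0.01]
[-0.0053, 0.0398, 0.0011, -0.0, 3.0, -0.01]
[-0.0053, 0.0398, 0.0008, -0.0, 3.0, -0.01]
[-0.0054, 0.0398, 0.0005, -0.0, 3.0, -0.01]
```

move_arm([
  [-0.0045,0.04,0.003,0,3,0,0],
  [-0.0045,0.04,0.003,0,3,0,0],
  [-0.005,0.04,0.002,0,3,0,0],
  [-0.005,0.04,0.002,0,3,0,0],
  [-0.005,0.04,0.002,0,3,0,0],
])

```text
time: 5.48
position: [0.6023, 0.0049, 0.1976]
orientation: [-0.112, 2.882, 0.01]
contact_force: [1.0, -0.1, -1.1]
grip_width: 0.0192
grip_force: 58.7
```

move_arm([
  [-0.005,0.04,0.002,0,3,0,0],
  [-0.005,0.04,0.001,0,3,0,0],
  [-0.005,0.04,0.001,0,3,0,0],
  [-0.005,0.04,0.001,0,3,0,0],
  [-0.005,0.038,0.001,0,3,0,0],
])

```text
time: 6.1
position: [0.613, 0.2043, 0.195]
orientation: [0.121, -3.135, 0.005]
contact_force: [0.9, -0.0, -1.7]
grip_width: 0.0193
grip_force: 58.7
```

move_arm([
  [0,0,0,0,0,0,0],
])

```text
time: 6.22
position: [0.6138, 0.2058, 0.1939]
orientation: [0.127, -3.136, 0.005]
contact_force: [1.0, -0.6, -0.9]
grip_width: 0.0194
grip_force: 59.0
```

```bash
python3 - <<'E'
from h import *
s=r.sense();print(s["time"],s["position"],s["contact_force"],s["joint_pos"].round(2))
print((Rv.T@R.from_rotvec(s["orientation"]).as_matrix()).round(3).tolist())
t=cam("top");S=cam("side")
for p in([*C,.06],[*C,.11],[*C,.26]): print(proj(t,p).round(1),proj(S,p).round(1))
im=np.hstack([crop(t,190,290,150,250,4),crop(S,255,355,110,210,4)]);cv2.imwrite("pics/c4.png",im)
E
```

```text
6.225 [0.61377973 0.20576406 0.19386251] [ 1.00924    -0.56604607 -0.85424165] [ 0.32  0.49  0.12  1.2  -0.    0.24]
[[1.0, 0.002, 0.005], [-0.002, 1.0, 0.002], [-0.005, -0.002, 1.0]]
[241.  201.2] [302.  166.1]
[237.5 198.4] [301.9 152.9]
[225.  188.5] [301.3 108.8]
```

View pics/c4.png

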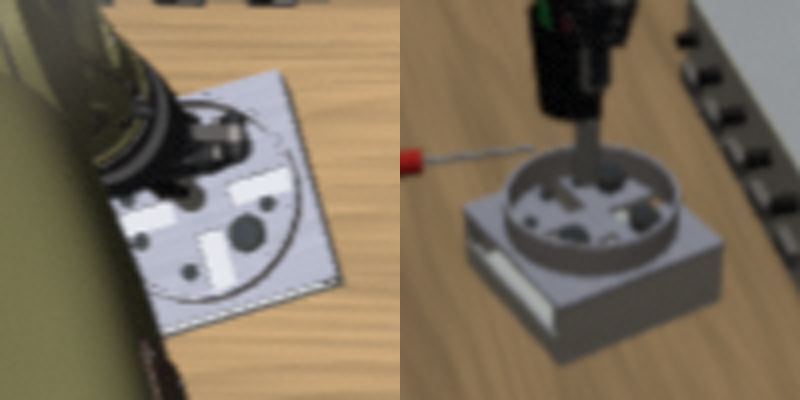

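move_arm([
  [0,0,0.015,0,0,0,0],
  [0,0,0.015,0,0,0,0],
  [0,0,0.006,0,0,0,0],
  [0,0,0.002,0,0,0,0],
  [0,0,0,0,0,0,0],
])

```text
time: 6.95
position: [0.6136, 0.2027, 0.1586]
orientation: [0.121, -3.139, 0.004]
contact_force: [-0.6, -0.1, -0.6]
grip_width: 0.0193
grip_force: 59.0
```

move_arm([
  [0,0,0.002,0,0,0,0],
  [0,0,0,0,0,0,0],
])

```text
time: 7.2
position: [0.6136, 0.2029, 0.1567]
orientation: [0.121, -3.139, 0.004]
contact_force: [1.0, 0.3, -0.8]
grip_width: 0.0192
grip_force: 59.0
```

move_arm([
  [0,0,0.002,0,0,0,0],
  [0,0,0.001,0,0,0,0],
  [0,0,0,0,0,0,0],
])

```text
time: 7.58
position: [0.6134, 0.2028, 0.1533]
orientation: [0.121, -3.138, 0.004]
contact_force: [0.6, -0.5, -1.3]
grip_width: 0.0196
grip_force: 59.0
```

move_arm([
  [0,0,0.001,0,0,0,0],
])

```text
time: 7.7
position: [0.6135, 0.2028, 0.1525]
orientation: [0.121, -3.139, 0.004]
contact_force: [0.2, -0.1, -1.9]
grip_width: 0.0192
grip_force: 59.0
```

move_arm([
  [0,0,0.001,0,0,0,0],
])

```text
time: 7.82
position: [0.6135, 0.2028, 0.1514]
orientation: [0.121, -3.139, 0.004]
contact_force: [-0.4, 0.0, -0.6]
grip_width: 0.0191
grip_force: 59.0
```

move_arm([
  [0,0,0.001,0,0,0,0],
  [0,0,0,0,0,0,0],
])

```text
time: 8.07
position: [0.6134, 0.2028, 0.1504]
orientation: [0.121, -3.138, 0.004]
contact_force: [0.4, 0.4, -0.9]
grip_width: 0.0194
grip_force: 59.0
```

move_arm([
  [0,0,0.0007,0,0,0,0],
  [0,0,0,0,0,0,0],
])

```text
time: 8.32
position: [0.6137, 0.2029, 0.1502]
orientation: [0.121, -3.139, 0.004]
contact_force: [0.3, 0.5, 0.9]
grip_width: 0.0192
grip_force: 59.3
```

move_arm([
  [0,0,0.0005,0,0,0,0],
  [0,0,0,0,0,0,0],
])

```text
time: 8.57
position: [0.6138, 0.2029, 0.1502]
orientation: [-0.121, 3.139, -0.004]
contact_force: [0.1, -0.3, 5.4]
grip_width: 0.0193
grip_force: 59.8
```

```bash
python3 - <<'E'
from h import *
f=[]
for i in range(3): f.append(r.sense()["contact_force"][2]); r.camera("top")
print(f,r.sense()["position"])
E
```

```text
[np.float64(5.4483022604125315), np.float64(5.444018469126466), np.float64(4.610344097300616)] [0.61379671 0.20294323 0.15011519]
```

move_arm([
  [0,0,0,0,0,0,0],
  [0,0,0,0,0,0,0],
  [0,0,0,0,0,0,0],
  [0,0,0,0,0,0,0],
  [0,0,0,0,0,0,0],
])

```text
time: 9.35
position: [0.6138, 0.2029, 0.1501]
orientation: [-0.121, 3.139, -0.004]
contact_force: [-1.5, -1.0, 5.9]
grip_width: 0.0194
grip_force: 59.8
```

move_arm([
  [0,0,0,0,0,0,0],
  [0,0,0,0,0,0,0],
  [0,0,0,0,0,0,0],
  [0,0,0,0,0,0,0],
])

```text
time: 9.85
position: [0.6138, 0.2029, 0.1501]
orientation: [-0.121, 3.139, -0.004]
contact_force: [-0.9, -0.0, 5.3]
grip_width: 0.0195
grip_force: 59.8
```

move_arm([
  [0,0,-0.003,0,0,0,0],
  [0,0,-0.002,0,0,0,0],
  [0,0,0,0,0,0,0],
])

```text
time: 10.22
position: [0.6134, 0.2028, 0.154]
orientation: [0.121, -3.138, 0.004]
contact_force: [0.3, 0.2, -0.4]
grip_width: 0.0192
grip_force: 59.0
```

```bash
python3 - <<'E'
from h import *
s=r.sense();print(s["position"],s["contact_force"])
K=.5
P={"small":([[0.6575,0.2042],[0.6134,0.2561],[0.5843,0.245],[0.611,0.1603],[0.5641,0.2113]]),"large":[[0.6371,0.2437],[0.649,0.1835],[0.5901,0.1723]],"slot":[[0.6497,0.219],[0.6246,0.1669],[0.5722,0.1949],[0.599,0.2456]]}
for n in P: print(n,[(round(float((np.array(p)-C)@bx)*1e3),round(float((np.array(p)-C)@by)*1e3)) for p in P[n]])
E
```

```text
[0.61341301 0.20279816 0.15399708] [ 0.26089136  0.16457436 -0.35209333]
small [(45, -14), (18, 48), (-13, 47), (-13, -42), (-42, 20)]
large [(37, 29), (30, -32), (-29, -25)]
slot [(42, 2), (2, -40), (-39, 2), (1, 43)]
```

```bash
cat >> h.py <<'E'
C=np.array([.6108,.205]); off=np.array([-.0033,-.0005])
def W(p): return C+bx*p[0]+by*p[1]         # box -> world, m
def path(pts,zt,cur=None):
    """rows for foot through box-frame pts (mm), TCP height zt, from measured pose"""
    s=r.sense(); Rm=R.from_rotvec(s["orientation"]); cmd=np.array(s["position"]) ; out=[]
    for i,p in enumerate(pts):
        w=np.array([*(W(np.array(p)/1e3)-off),zt]); d=np.round(Rm.inv().apply(w-cmd)*2000)/2000
        cmd=cmd+Rm.apply(d); out.append(d.tolist())
    for i in range(0,len(out),5): print([o+[0,0,0,0] for o in out[i:i+5]])
def arc(r0,a0,a1,n): a=np.radians(np.linspace(a0,a1,n+1)[1:]); return list(zip(r0*np.cos(a),r0*np.sin(a)))
E
python3 - <<'E'
from h import *
a=np.radians(186)
pts=[(k*46*np.cos(a),k*46*np.sin(a)) for k in (.2,.4,.6,.8,1)]
path(pts+arc(46,186,186+160,20),.1525)
E
```

```text
[[0.008, -0.0005, 0.0015, 0, 0, 0, 0], [0.0085, -0.003, 0.0, 0, 0, 0, 0], [0.0085, -0.003, 0.0, 0, 0, 0, 0], [0.009, -0.003, 0.0, 0, 0, 0, 0], [0.0085, -0.003, 0.0, 0, 0, 0, 0]]
[[-0.0025, -0.006, 0.0, 0, 0, 0, 0], [-0.0035, -0.0055, 0.0, 0, 0, 0, 0], [-0.004, -0.005, 0.0, 0, 0, 0, 0], [-0.0045, -0.004, 0.0, 0, 0, 0, 0], [-0.0055, -0.004, 0.0, 0, 0, 0, 0]]
[[-0.0055, -0.0025, 0.0, 0, 0, 0, 0], [-0.006, -0.0025, 0.0, 0, 0, 0, 0], [-0.0065, -0.001, 0.0, 0, 0, 0, 0], [-0.0065, -0.0005, 0.0, 0, 0, 0, 0], [-0.006, 0.0005, 0.0, 0, 0, 0, 0]]
[[-0.0065, 0.0015, 0.0, 0, 0, 0, 0], [-0.006, 0.0025, 0.0, 0, 0, 0, 0], [-0.0055, 0.003, 0.0, 0, 0, 0, 0], [-0.005, 0.004, 0.0, 0, 0, 0, 0], [-0.0045, 0.0045, 0.0, 0, 0, 0, 0]]
[[-0.004, 0.005, 0.0, 0, 0, 0, 0], [-0.003, 0.006, -0.0, 0, 0, 0, 0], [-0.0025, 0.006, -0.0, 0, 0, 0, 0], [-0.0015, 0.006, -0.0, 0, 0, 0, 0], [-0.0005, 0.0065, -0.0, 0, 0, 0, 0]]
```

move_arm([
  [0.008,-0.0005,0.0015,0,0,0,0],
  [0.0085,-0.003,0.0,0,0,0,0],
  [0.0085,-0.003,0.0,0,0,0,0],
  [0.009,-0.003,0.0,0,0,0,0],
  [0.0085,-0.003,0.0,0,0,0,0],
])

```text
time: 10.85
position: [0.5714, 0.1868, 0.153]
orientation: [0.121, -3.139, 0.004]
contact_force: [0.3, 1.1, -1.3]
grip_width: 0.0192
grip_force: 58.8
```

move_arm([
  [-0.0025,-0.006,0.0,0,0,0,0],
  [-0.0035,-0.0055,0.0,0,0,0,0],
  [-0.004,-0.005,0.0,0,0,0,0],
  [-0.0045,-0.004,0.0,0,0,0,0],
  [-0.0055,-0.004,0.0,0,0,0,0],
])

```text
time: 11.48
position: [0.5944, 0.1639, 0.1528]
orientation: [0.121, -3.139, 0.004]
contact_force: [0.6, -0.3, -1.2]
grip_width: 0.0191
grip_force: 58.8
```

move_arm([
  [-0.0055,-0.0025,0.0,0,0,0,0],
  [-0.006,-0.0025,0.0,0,0,0,0],
  [-0.0065,-0.001,0.0,0,0,0,0],
  [-0.0065,-0.0005,0.0,0,0,0,0],
  [-0.006,0.0005,0.0,0,0,0,0],
])

```text
time: 12.1
position: [0.6253, 0.1606, 0.1529]
orientation: [0.121, -3.139, 0.004]
contact_force: [0.1, 0.2, -1.3]
grip_width: 0.0192
grip_force: 58.9
```

```bash
python3 - <<'E'
from h import *
s=r.sense();print(s["position"],s["contact_force"])
t=cam("top");S=cam("side")
im=np.hstack([crop(t,195,285,155,245,4),crop(S,255,350,125,215,4)]);cv2.imwrite("pics/c5.png",im)
E
```

```text
[0.62527689 0.16064695 0.15286396] [ 0.07092158  0.22812391 -1.29240897]
```

View pics/c5.png

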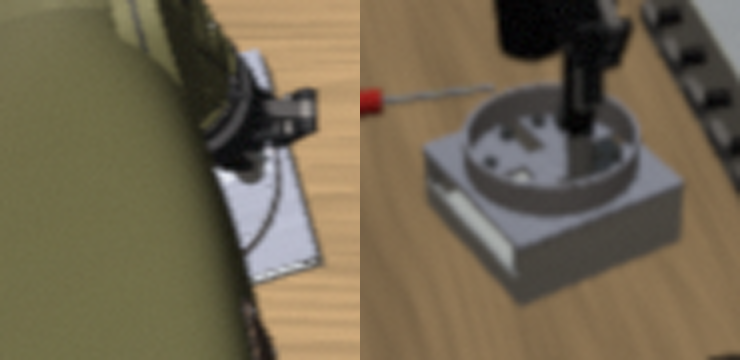

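```bash
python3 - <<'E'
from h import *
path(arc(46,267,267+240,30),.1525)
E
```

```text
[[-0.006, 0.0015, 0.0005, 0, 0, 0, 0], [-0.006, 0.0025, -0.0, 0, 0, 0, 0], [-0.0055, 0.0035, -0.0, 0, 0, 0, 0], [-0.0055, 0.004, -0.0, 0, 0, 0, 0], [-0.004, 0.0045, -0.0, 0, 0, 0, 0]]
[[-0.004, 0.005, -0.0, 0, 0, 0, 0], [-0.003, 0.006, -0.0005, 0, 0, 0, 0], [-0.002, 0.006, 0.0, 0, 0, 0, 0], [-0.0015, 0.006, 0.0, 0, 0, 0, 0], [-0.0005, 0.0065, 0.0, 0, 0, 0, 0]]
[[0.0005, 0.0065, 0.0, 0, 0, 0, 0], [0.0015, 0.006, 0.0, 0, 0, 0, 0], [0.002, 0.006, 0.0, 0, 0, 0, 0], [0.003, 0.006, 0.0, 0, 0, 0, 0], [0.004, 0.005, 0.0, 0, 0, 0, 0]]
[[0.0045, 0.0045, 0.0, 0, 0, 0, 0], [0.005, 0.004, 0.0, 0, 0, 0, 0], [0.0055, 0.0035, 0.0, 0, 0, 0, 0], [0.006, 0.002, 0.0, 0, 0, 0, 0], [0.006, 0.002, 0.0, 0, 0, 0, 0]]
[[0.0065, 0.0005, 0.0, 0, 0, 0, 0], [0.0065, -0.0005, 0.0, 0, 0, 0, 0], [0.0065, -0.001, 0.0, 0, 0, 0, 0], [0.006, -0.002, 0.0, 0, 0, 0, 0], [0.0055, -0.0025, 0.0, 0, 0, 0, 0]]
[[0.0055, -0.004, 0.0, 0, 0, 0, 0], [0.0045, -0.004, 0.0, 0, 0, 0, 0], [0.0045, -0.005, 0.0, 0, 0, 0, 0], [0.003, -0.0055, 0.0, 0, 0, 0, 0], [0.003, -0.006, 0.0, 0, 0, 0, 0]]
```

move_arm([
  [-0.006,0.0015,0.0005,0,0,0,0],
  [-0.006,0.0025,0,0,0,0,0],
  [-0.0055,0.0035,0,0,0,0,0],
  [-0.0055,0.004,0,0,0,0,0],
  [-0.004,0.0045,0,0,0,0,0],
])

```text
time: 12.82
position: [0.6509, 0.179, 0.1523]
orientation: [0.121, -3.139, 0.004]
contact_force: [-0.2, -0.3, -1.3]
grip_width: 0.0193
grip_force: 58.9
```

move_arm([
  [-0.004,0.005,0,0,0,0,0],
  [-0.003,0.006,-0.0005,0,0,0,0],
  [-0.002,0.006,0.0,0,0,0,0],
  [-0.0015,0.006,0.0,0,0,0,0],
  [-0.0005,0.0065,0.0,0,0,0,0],
])

```text
time: 13.45
position: [0.6592, 0.2092, 0.1527]
orientation: [0.121, -3.139, 0.004]
contact_force: [0.1, 0.4, -1.9]
grip_width: 0.0189
grip_force: 58.8
```

move_arm([
  [0.0005,0.0065,0.0,0,0,0,0],
  [0.0015,0.006,0.0,0,0,0,0],
  [0.002,0.006,0.0,0,0,0,0],
  [0.003,0.006,0.0,0,0,0,0],
  [0.004,0.005,0.0,0,0,0,0],
])

```text
time: 14.08
position: [0.6458, 0.2375, 0.1527]
orientation: [0.121, -3.139, 0.005]
contact_force: [0.6, -1.8, -1.2]
grip_width: 0.019
grip_force: 58.9
```

move_arm([
  [0.0045,0.0045,0.0,0,0,0,0],
  [0.005,0.004,0.0,0,0,0,0],
  [0.0055,0.0035,0.0,0,0,0,0],
  [0.006,0.002,0.0,0,0,0,0],
  [0.006,0.002,0.0,0,0,0,0],
])

```text
time: 14.7
position: [0.6176, 0.2515, 0.1528]
orientation: [0.121, -3.139, 0.004]
contact_force: [0.6, -0.5, -0.4]
grip_width: 0.0191
grip_force: 58.9
```

move_arm([
  [0.0065,0.0005,0.0,0,0,0,0],
  [0.0065,-0.0005,0.0,0,0,0,0],
  [0.0065,-0.001,0.0,0,0,0,0],
  [0.006,-0.002,0.0,0,0,0,0],
  [0.0055,-0.0025,0.0,0,0,0,0],
])

```text
time: 15.32
position: [0.5868, 0.2432, 0.1527]
orientation: [0.121, -3.139, 0.004]
contact_force: [0.9, 0.1, -0.6]
grip_width: 0.0191
grip_force: 59.0
```

move_arm([
  [0.0055,-0.004,0.0,0,0,0,0],
  [0.0045,-0.004,0.0,0,0,0,0],
  [0.0045,-0.005,0.0,0,0,0,0],
  [0.003,-0.0055,0.0,0,0,0,0],
  [0.003,-0.006,0.0,0,0,0,0],
])

```text
time: 15.95
position: [0.5685, 0.2169, 0.1527]
orientation: [0.121, -3.138, 0.004]
contact_force: [0.5, 1.0, -1.2]
grip_width: 0.0192
grip_force: 59.0
```

```bash
python3 - <<'E'
from h import *
s=r.sense();print(s["position"],s["contact_force"])
S=cam("side")
im=crop(S,265,345,135,205,8);cv2.imwrite("pics/c6.png",im)
E
```

```text
[0.56851497 0.21687948 0.1527137 ] [ 0.50783793  0.98596665 -1.19172221]
```

View pics/c6.png

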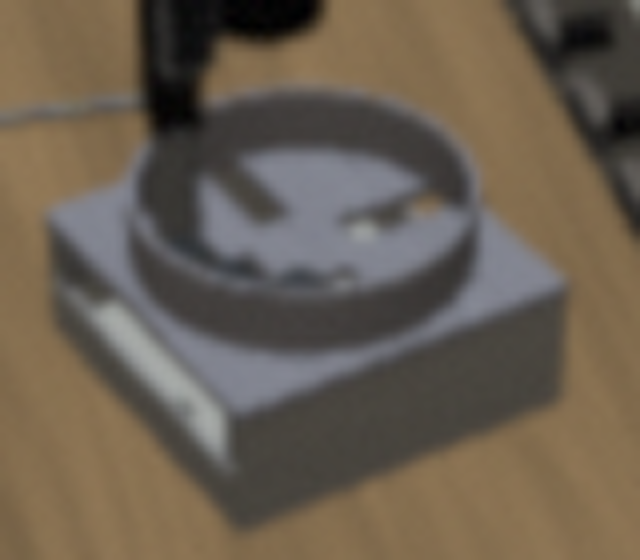

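```bash
python3 - <<'E'
from h import *
path(arc(46,147,147+200,25),.1525)
E
```

```text
[[-0.0, -0.0045, 0.0, 0, 0, 0, 0], [0.001, -0.0065, 0.0005, 0, 0, 0, 0], [-0.0, -0.0065, -0.0, 0, 0, 0, 0], [-0.001, -0.006, -0.0, 0, 0, 0, 0], [-0.002, -0.0065, -0.0, 0, 0, 0, 0]]
[[-0.0025, -0.0055, -0.0, 0, 0, 0, 0], [-0.0035, -0.0055, -0.0, 0, 0, 0, 0], [-0.004, -0.005, -0.0, 0, 0, 0, 0], [-0.005, -0.0045, -0.0, 0, 0, 0, 0], [-0.005, -0.0035, -0.0, 0, 0, 0, 0]]
[[-0.006, -0.0025, -0.0, 0, 0, 0, 0], [-0.006, -0.002, -0.0, 0, 0, 0, 0], [-0.0065, -0.0015, -0.0, 0, 0, 0, 0], [-0.0065, 0.0, -0.0, 0, 0, 0, 0], [-0.006, 0.0005, -0.0, 0, 0, 0, 0]]
[[-0.0065, 0.002, -0.0, 0, 0, 0, 0], [-0.006, 0.002, -0.0, 0, 0, 0, 0], [-0.0055, 0.0035, -0.0, 0, 0, 0, 0], [-0.005, 0.004, -0.0, 0, 0, 0, 0], [-0.0045, 0.0045, -0.0005, 0, 0, 0, 0]]
[[-0.0035, 0.005, 0.0, 0, 0, 0, 0], [-0.003, 0.006, 0.0, 0, 0, 0, 0], [-0.0025, 0.006, 0.0, 0, 0, 0, 0], [-0.001, 0.006, 0.0, 0, 0, 0, 0], [-0.0005, 0.0065, 0.0, 0, 0, 0, 0]]
```

move_arm([
  [0,-0.0045,0.0,0,0,0,0],
  [0.001,-0.0065,0.0005,0,0,0,0],
  [0,-0.0065,0,0,0,0,0],
  [-0.001,-0.006,0,0,0,0,0],
  [-0.002,-0.0065,0,0,0,0,0],
])

```text
time: 16.62
position: [0.573, 0.1873, 0.1523]
orientation: [0.121, -3.138, 0.003]
contact_force: [-1.0, 1.5, -1.3]
grip_width: 0.0192
grip_force: 59.1
```

move_arm([
  [-0.0025,-0.0055,0,0,0,0,0],
  [-0.0035,-0.0055,0,0,0,0,0],
  [-0.004,-0.005,0,0,0,0,0],
  [-0.005,-0.0045,0,0,0,0,0],
  [-0.005,-0.0035,0,0,0,0,0],
])

```text
time: 17.25
position: [0.5952, 0.1649, 0.1523]
orientation: [0.121, -3.139, 0.004]
contact_force: [0.1, -0.8, -0.4]
grip_width: 0.0191
grip_force: 59.1
```

move_arm([
  [-0.006,-0.0025,0,0,0,0,0],
  [-0.006,-0.002,0,0,0,0,0],
  [-0.0065,-0.0015,0,0,0,0,0],
  [-0.0065,0.0,0,0,0,0,0],
  [-0.006,0.0005,0,0,0,0,0],
])

```text
time: 17.88
position: [0.6265, 0.1622, 0.1523]
orientation: [0.121, -3.138, 0.004]
contact_force: [-0.5, 0.2, -1.0]
grip_width: 0.0193
grip_force: 59.0
```

move_arm([
  [-0.0065,0.002,0,0,0,0,0],
  [-0.006,0.002,0,0,0,0,0],
  [-0.0055,0.0035,0,0,0,0,0],
  [-0.005,0.004,0,0,0,0,0],
  [-0.0045,0.0045,-0.0005,0,0,0,0],
])

```text
time: 18.5
position: [0.6529, 0.1807, 0.1529]
orientation: [0.121, -3.139, 0.004]
contact_force: [0.4, 0.4, -1.9]
grip_width: 0.0193
grip_force: 59.0
```

move_arm([
  [-0.0035,0.005,0.0,0,0,0,0],
  [-0.003,0.006,0.0,0,0,0,0],
  [-0.0025,0.006,0.0,0,0,0,0],
  [-0.001,0.006,0.0,0,0,0,0],
  [-0.0005,0.0065,0.0,0,0,0,0],
])

```text
time: 19.12
position: [0.6606, 0.211, 0.1527]
orientation: [0.121, -3.139, 0.004]
contact_force: [-0.1, -0.8, -1.0]
grip_width: 0.0191
grip_force: 58.9
```

move_arm([
  [0,0,-0.03,0,0,0,0],
  [0,0,-0.03,0,0,0,0],
  [0,-0.05,0,0,0,0,0],
  [0,-0.06,0,0,0,0,0],
  [0,-0.06,0,0,0,0,0],
])

```text
time: 19.75
position: [0.6739, 0.0403, 0.2135]
orientation: [-0.123, 3.139, -0.004]
contact_force: [1.1, -0.5, -1.4]
grip_width: 0.0191
grip_force: 59.0
```

move_arm([
  [0,-0.05,0,0,0,0,0],
])

```text
time: 19.88
position: [0.6777, -0.0105, 0.2136]
orientation: [-0.12, 3.139, -0.004]
contact_force: [-0.8, 0.3, -0.7]
grip_width: 0.0193
grip_force: 59.1
```

```bash
python3 - <<'E'
from h import *
s=r.sense();print(s["position"],s["contact_force"])
t=cam("top");S=cam("side")
im=np.hstack([crop(t,195,285,155,235,5)[:,:400],crop(S,268,343,135,215,5)]);cv2.imwrite("pics/c7.png",im)
E
```

```text
[ 0.67765302 -0.01049456  0.21358286] [-0.82718455  0.27488964 -0.72475584]
```

View pics/c7.png

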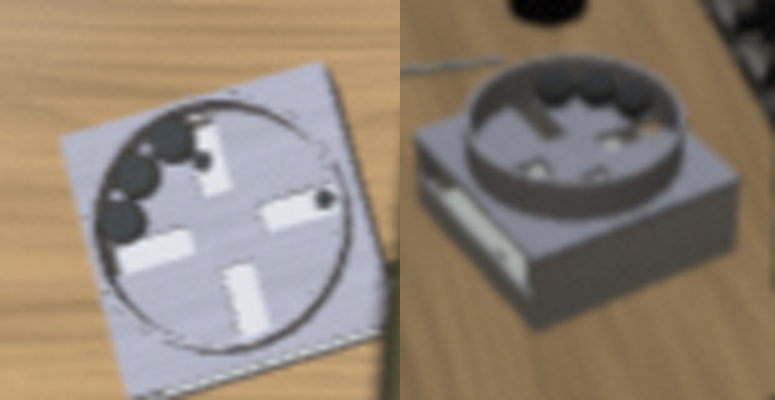

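```bash
python3 - <<'E'
from h import *
t=cam("top");S=cam("side")
g=t["color"].max(2)
print("u 225..245, v 176..195");print(g[176:196,225:246])
print("right u 252..266 v190..200");print(g[188:202,250:268])
gs=S["color"].max(2)
P=plane(t,195+202/5,155+160/5,.066);print(P, ((P[:2]-C)@bx,(P[:2]-C)@by)); q=proj(S,P);print("side px if on deck",q)
u,v=q.round().astype(int);print(gs[v-7:v+8,u-8:u+9])
P2=plane(t,195+202/5,155+160/5,.011);print("side px if in tray",proj(S,P2),((P2[:2]-C)@bx,(P2[:2]-C)@by))
P3=plane(t,195+325/5,155+198/5,.011);print("right in tray",((P3[:2]-C)@bx,(P3[:2]-C)@by)); print(proj(S,plane(t,195+325/5,155+198/5,.066)))
# large positions, tray visible count
for p in((122,218),(135,173),(172,140)): w=plane(t,195+p[0]/5,155+p[1]/5,.073)[:2]-C;print((w@bx).round(3),(w@by).round(3))
E
```

```text
u 225..245, v 176..195
[[181 178 176 177 167 136 107  95  89  84  83  86  86  85  88  88  90  92
   93  98 106]
 [183 180 162 121  88  85  81  83  95  99 103 120 135 149 162 162 163 161
  152 132 117]
 [167 124  92  75  64  68  77 112 161 171 143 132 154 189 194 195 193 193
  192 189 190]
 [106  82  72  73  71  69  77  94 108 112 111 120 161 193 198 195 197 197
  196 198 197]
 [ 77  75  75  80  78  76  73  68  85 132 167 200 221 210 199 197 199 197
  196 195 194]
 [ 70  78  79  81  82  78  75  69 106 184 227 230 227 214 199 195 193 194
  193 194 193]
 [ 73  78  80  80  80  80  76  68  95 180 230 234 232 221 197 192 191 194
  191 194 194]
 [ 81  79  80  80  80  81  76  67  91 176 230 233 232 224 203 196 195 194
  195 197 197]
 [111  82  78  77  78  75  71  64  86 172 224 229 230 226 210 198 198 197
  198 200 200]
 [101  72  75  76  74  71  64  59  72 109 132 159 209 225 214 201 199 201
  201 202 202]
 [ 80  75  73  67  65  63  62  75  87  84  84 101 180 228 222 204 201 201
  202 201 201]
 [ 68 102 123  97  86  93 111 139 133  87  78  95 176 230 225 211 204 201
  200 201 200]
 [ 71  94
[... 2558 characters left out ...]
132 130 124]
 [144 144 138 118 104 108 113 104  85  80  85  99 122 132 133 137 141]
 [146 145 142 132 130 143 150 138 112 106 113 128 137 142 143 144 146]
 [145 146 147 145 146 155 159 152 139 135 138 145 146 146 144 143 142]
 [144 146 147 147 149 150 152 150 147 147 147 148 148 147 145 141 132]
 [147 145 146 147 147 149 147 147 147 148 148 148 149 146 141 129 109]
 [147 145 144 142 140 144 146 148 147 148 147 146 142 136 121  97  76]]
side px if in tray [314.19894801 171.05717012] (np.float64(0.05296322873093663), np.float64(0.010564247817747398))
right in tray (np.float64(0.01145267119528366), np.float64(-0.05049240664429474))
[311.86520347 173.58486272]
0.021 0.052
0.042 0.039
0.054 0.015
```

```bash
python3 - <<'E'
from h import *
t=cam("top"); a=cv2.imread("pics/top0.png").max(2).astype(int); b=t["color"].max(2).astype(int)
m=((b<a-35)).astype(np.uint8)
q,l,st,ce=cv2.connectedComponentsWithStats(m[160:240,200:278])
for i in range(1,q):
    if st[i,4]>2: print(st[i],(ce[i]+[200,160]).round(1))
print("left slot end");print(b[196:216,213:224]);print(a[196:216,213:224])
im=np.hstack([cv2.resize(t["color"][165:232,205:272],None,fx=6,fy=6,interpolation=cv2.INTER_CUBIC),cv2.resize(cv2.imread("pics/top0.png")[165:232,205:272],None,fx=5.9,fy=6,interpolation=cv2.INTER_CUBIC)])
print(im.shape);cv2.imwrite("pics/c8.png",im[:, :800])
E
```

```text
[ 16  19  22  26 175] [224.9 190.2]
[ 70  20   8  60 261] [274.7 218. ]
[58 33  5  4 16] [259.6 194.4]
left slot end
[[160  96  73  70  75  75  79  74  69  79 142]
 [160  95  72  74  82  80  80  78  73  70 102]
 [158  93  71  76  79  78  79  81  77  70  73]
 [152  79  69  77  79  79  79  81  76  68  66]
 [150  73  65  74  79  79  78  78  73  65  70]
 [152  75  60  68  74  77  79  73  69  62  82]
 [156  92  67  69  71  69  70  67  68  89 137]
 [163 110  75  87  94  79  87  97 131 191 226]
 [167 123  78  88 111 151 184 209 227 230 234]
 [173 145  83  76 106 181 228 232 234 233 233]
 [180 154  86  73  94 175 229 234 234 234 233]
 [180 164 111  76  85 152 217 232 234 234 233]
 [189 180 140  79  80 128 199 230 232 231 227]
 [191 180 152  80  77 113 181 221 219 210 203]
 [189 181 168 116  92 148 194 199 199 197 198]
 [185 184 188 153  93 142 189 197 199 199 201]
 [186 182 190 182 139 119 166 197 201 200 198]
 [185 182 161 163 167 123 129 177 198 198 197]
 [180 179 178 190 191 155 101 144 189 198 198]
 [164 166 173 195 197 191 153 121 162 192 197]]
[[151  93  77 117 166 185 189 185 185 187 
[... 212 characters left out ...]
85 188 171 133 105 104 146]
 [147  89  87 143 184 185 184 180 170 155 165]
 [152 105  78 132 177 171 168 174 181 206 221]
 [159 114  74  89 121 175 220 223 224 224 226]
 [167 137  76  74 102 175 222 227 226 226 225]
 [170 144  80  70  89 165 221 225 227 226 227]
 [171 155 107  73  84 142 205 225 227 226 224]
 [178 170 132  75  75 121 188 222 224 222 196]
 [180 169 144  76  72 106 172 210 208 185 138]
 [178 172 160 110  86 138 183 189 186 163 113]
 [176 172 177 145  87 133 180 187 186 162 115]
 [175 175 179 172 136 112 157 187 190 186 166]
 [176 173 152 155 159 116 121 168 186 187 186]
 [168 171 167 182 180 147  95 137 179 188 188]
 [156 158 164 185 189 182 146 116 152 181 186]]
(402, 797, 3)
```

View pics/c8.png

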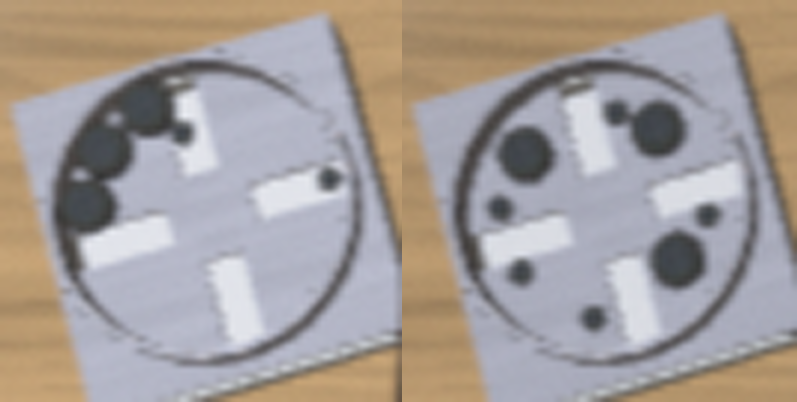

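```bash
python3 - <<'E'
from h import *
S=cam("side"); a=cv2.imread("pics/side0.png").max(2)
for p in [[0.6575,0.2042],[0.6134,0.2561],[0.5843,0.245],[0.611,0.1603],[0.5641,0.2113]]:
    u,v=proj(S,[*p,.066]).round().astype(int); print((u,v),a[v-3:v+4,u-3:u+4].min(),a[v-3:v+4,u-3:u+4].mean())
print(a[153:171,304:323]);print(S["color"].max(2)[153:171,304:323])
E
```

```text
(np.int64(316), np.int64(162)) 41 69.24489795918367
(np.int64(299), np.int64(155)) 52 91.22448979591837
(np.int64(291), np.int64(158)) 50 90.0204081632653
(np.int64(306), np.int64(173)) 64 79.16326530612245
(np.int64(287), np.int64(166)) 63 103.87755102040816
[[ 53  50  54  54  51  48  51  56  65  65  64  64  65  64  61  63  70  90
  114]
 [ 50  45  47  48  46  44  47  64  77  75  68  66  64  63  62  62  62  69
   95]
 [ 52  37  39  38  37  38  56  91 113 109  90  74  68  64  63  61  59  62
   81]
 [ 71  39  32  31  31  40  72 110 133 133 123 106  89  73  65  63  61  59
   70]
 [100  65  49  42  51  72 100 128 139 142 140 130 117  95  72  61  58  58
   62]
 [125 106  95  86  98 119 130 139 141 139 136 130 115  93  76  68  61  57
   59]
 [139 133 128 125 131 141 142 138 134 127 112  97  85  85  91  88  71  62
   60]
 [142 141 141 138 136 136 130 117 106  92  79  72  70  86 108 109  95  82
   75]
 [143 142 139 130 115 109 100  87  77  65  62  61  59  73  96 113 118 117
  106]
 [141 141 134 116 100 104 111  99  74  55  55  57  55  58  73  96 126 135
  127]
 [142 142 138 128 126 139 146 
[... 1377 characters left out ...]
 105  86  79  84  99 120 131 133 138 142 140
  130]
 [147 145 141 132 130 143 150 139 111 105 113 128 137 142 142 143 146 142
  129]
 [144 147 146 143 146 156 159 152 139 135 138 143 145 145 144 144 143 133
  108]
 [146 146 148 149 149 151 152 150 147 146 147 148 149 147 146 142 132 111
   80]
 [147 144 146 148 147 147 146 147 148 147 146 149 148 145 141 130 107  80
   62]
 [148 145 144 139 141 144 147 148 146 147 146 145 143 137 121  96  77  64
   56]
 [143 139 130 116 114 129 142 147 147 145 142 134 124 107  88  69  61  58
   59]
 [127 115 106 102 103 113 132 140 138 132 122 109  89  76  67  61  58  58
   62]
 [118 102 108 121 120 116 120 116 106  96  86  77  68  63  61  60  59  60
   74]]
```

```bash
python3 - <<'E'
from h import *
print(r.sense()["time"]);print(*plan(Pg-.1*RG[:,2],RG,10),sep="\n")
E
```

```text
20.175
[0.01, -0.0183, 0.0012, 0.01, -3.01, 0.01]
[0.0101, -0.0183, 0.0007, 0.01, -3.01, 0.01]
[0.0101, -0.0183, 0.0001, 0.01, -3.01, 0.01]
[0.0101, -0.0183, -0.0004, 0.01, -3.01, 0.01]
[0.01, -0.0183, -0.0009, 0.01, -3.01, 0.01]
[0.01, -0.0183, -0.0014, 0.01, -3.01, 0.01]
[0.0099, -0.0183, -0.002, 0.01, -3.01, 0.01]
[0.0098, -0.0183, -0.0025, 0.01, -3.01, 0.01]
[0.0096, -0.0183, -0.003, 0.01, -3.01, 0.01]
[0.0094, -0.0183, -0.0035, 0.01, -3.01, 0.01]
```

move_arm([
  [0.01,-0.0185,0.001,0,-3,0,0],
  [0.01,-0.018,0.001,0,-3,0,0],
  [0.01,-0.0185,0,0,-3,0,0],
  [0.01,-0.018,-0.0005,0,-3,0,0],
  [0.01,-0.0185,-0.001,0,-3,0,0],
])

```text
time: 20.8
position: [0.6346, -0.1023, 0.208]
orientation: [-0.116, 2.876, 0.012]
contact_force: [0.3, 0.1, -1.7]
grip_width: 0.0192
grip_force: 59.1
```

move_arm([
  [0.01,-0.018,-0.0015,0,-3,0,0],
  [0.01,-0.0185,-0.002,0,-3,0,0],
  [0.01,-0.018,-0.0025,0,-3,0,0],
  [0.0095,-0.0185,-0.003,0,-3,0,0],
  [0.0095,-0.018,-0.0035,0,-3,0,0],
])

```text
time: 21.42
position: [0.5916, -0.1971, 0.2024]
orientation: [-0.105, 2.615, 0.025]
contact_force: [0.6, -0.8, -1.4]
grip_width: 0.0194
grip_force: 59.1
```

move_arm([
  [0,0,0,0,0,0,0],
  [0,0,0,0,0,0,0],
])

```text
time: 21.68
position: [0.5923, -0.1972, 0.2026]
orientation: [-0.104, 2.617, 0.025]
contact_force: [1.0, 0.4, -0.8]
grip_width: 0.0194
grip_force: 59.0
```

```bash
python3 - <<'E'
from h import *
s=r.sense();print(s["time"],s["position"]);print(*plan(Pg-.1*RG[:,2],RG,1),sep="\n")
E
```

```text
21.675 [ 0.5922687  -0.19718386  0.20261104]
[0.0007, -0.0011, 0.0004, 0.1, -0.11, 0.1]
```

move_arm([
  [0,-0.001,0.02,0.1,0,0.1,0],
  [0,0,0.02,0,0,0,0],
  [0,0,0.02,0,0,0,0],
  [0,0,0.015,0,0,0,0],
  [0,0,0.01,0,0,0,0],
])

```text
time: 22.3
position: [0.6349, -0.1956, 0.128]
orientation: [-0.101, 2.617, 0.023]
contact_force: [0.2, -1.3, -1.4]
grip_width: 0.0193
grip_force: 59.1
```

move_arm([
  [0,0,0.005,0,0,0,0],
  [0,0,0.003,0,0,0,0],
  [0,0,0,0,0,0,0],
])

```text
time: 22.68
position: [0.6383, -0.1963, 0.122]
orientation: [-0.099, 2.616, 0.022]
contact_force: [0.1, -0.3, -1.6]
grip_width: 0.0194
grip_force: 59.1
```

```bash
python3 - <<'E'
from h import *
s=r.sense();print(s["time"],s["position"],s["contact_force"]);print(*plan(Pg,RG,1),sep="\n")
E
```

```text
22.675 [ 0.63827561 -0.19633011  0.12201581] [ 0.11579891 -0.33563795 -1.57097501]
[0.0001, 0.0014, 0.0076, -0.08, -0.08, -0.08]
```

move_arm([
  [0,0.001,0.004,0,0,0,0],
  [0,0,0.0015,0,0,0,0],
  [0,0,0,0,0,0,0],
])

```text
time: 23.05
position: [0.641, -0.1951, 0.1171]
orientation: [-0.099, 2.616, 0.022]
contact_force: [1.4, 0.2, -0.6]
grip_width: 0.0194
grip_force: 59.1
```

move_arm([
  [0,0,0.001,0,0,0,0],
  [0,0,0,0,0,0,0],
])

```text
time: 23.3
position: [0.6415, -0.195, 0.1162]
orientation: [-0.099, 2.617, 0.022]
contact_force: [2.3, -0.5, -2.0]
grip_width: 0.0193
grip_force: 59.1
```

move_arm([
  [0,0,0.001,0,0,0,0],
  [0,0,0,0,0,0,0],
])

```text
time: 23.55
position: [0.6419, -0.195, 0.1155]
orientation: [-0.099, 2.616, 0.022]
contact_force: [-0.1, -0.7, 1.4]
grip_width: 0.0198
grip_force: 59.5
```

move_arm([
  [0,0,0,0,0,0,0.022],
  [0,0,0,0,0,0,0.03],
  [0,0,0,0,0,0,0.05],
  [0,0,0,0,0,0,0.05],
  [0,0,0,0,0,0,0.05],
])

```text
time: 24.18
position: [0.6417, -0.1949, 0.1151]
orientation: [-0.099, 2.617, 0.022]
contact_force: [0.0, 0.3, 0.5]
grip_width: 0.05
grip_force: 0.0
```

move_arm([
  [0,0,-0.01,0,0,0,0.05],
  [0,0,-0.03,0,0,0,0.05],
  [0,0,-0.04,0,0,0,0.05],
  [0,0,-0.05,0,0,0,0.05],
  [0,0,-0.05,0,0,0,0.05],
])

```text
time: 24.8
position: [0.5509, -0.201, 0.2729]
orientation: [-0.099, 2.617, 0.021]
contact_force: [1.3, 0.2, -0.1]
grip_width: 0.0502
grip_force: 0.0
```

move_arm([
  [0.03,0,-0.02,0,0,0,0.05],
  [0,0,0,0,0,0,0.05],
  [0,0,0,0,0,0,0.05],
])

```text
time: 25.18
position: [0.5163, -0.2039, 0.2739]
orientation: [-0.099, 2.616, 0.021]
contact_force: [-0.1, -0.1, 0.4]
grip_width: 0.05
grip_force: 0.0
```

```bash
python3 - <<'E'
from h import *
s=r.sense();print(s["time"],s["position"],s["contact_force"])
for n,(u0,u1,v0,v1) in(("top",(360,410,165,237)),("side",(335,385,225,297))):
    c=cam(n); a=cv2.imread(f"pics/{n}0.png").max(2).astype(int); b=c["color"].max(2).astype(int)
    g=b[v0:v1,u0:u1]; m=(g<45).astype(np.uint8)
    q,l,st,ce=cv2.connectedComponentsWithStats(m); i=1+st[1:,4].argmax(); ys,xs=np.where(l==i)
    print(n,st[i],(cv2.boxPoints(cv2.minAreaRect(np.c_[xs,ys].astype(np.float32)))+[u0,v0]).round(1).tolist())
    # whole-table changes
    d=cv2.morphologyEx((abs(a-b)>40).astype(np.uint8),cv2.MORPH_OPEN,np.ones((2,2)));q,l,st,ce=cv2.connectedComponentsWithStats(d)
    print([st[i].tolist() for i in range(1,q) if st[i,4]>6])
E
```

```text
25.175 [ 0.5163262  -0.20392812  0.27389537] [-0.10614269 -0.09677856  0.38312342]
top [ 27  17  13  19 152] [[384.6, 184.0], [393.2, 180.5], [400.6, 199.0], [392.0, 202.4]]
[[226, 180, 13, 17, 111], [240, 183, 15, 10, 103], [222, 186, 3, 3, 7], [217, 190, 9, 15, 74], [399, 193, 3, 6, 13], [259, 194, 4, 4, 15], [255, 200, 5, 4, 18], [248, 204, 10, 10, 81], [224, 209, 5, 5, 21], [236, 217, 5, 4, 18], [386, 230, 128, 170, 11798], [53, 351, 28, 8, 116], [0, 354, 119, 46, 1981], [53, 361, 29, 7, 150], [52, 370, 13, 7, 61], [69, 370, 49, 8, 267]]
side [  8   7  27  25 251] [[341.2, 235.4], [349.8, 228.1], [369.6, 251.5], [361.0, 258.8]]
[[178, 26, 6, 4, 20], [166, 28, 5, 5, 18], [172, 31, 4, 3, 8], [168, 30, 67, 73, 2070], [158, 32, 11, 21, 114], [171, 35, 8, 20, 79], [135, 54, 3, 9, 25], [139, 58, 3, 4, 11], [170, 58, 8, 11, 38], [143, 65, 3, 3, 8], [199, 64, 3, 3, 9], [145, 70, 3, 3, 8], [155, 72, 6, 7, 37], [30, 75, 90, 125, 5459], [138, 74, 3, 7, 17], [164, 79, 4, 3, 11], [173, 82, 142, 137, 5769], [154, 96, 17, 20, 88], [41, 98, 3, 4, 8], [44, 100, 8, 14, 61], [180, 115, 5, 11, 51], [0, 122, 11, 34, 228], [0, 143, 26, 43, 591], [305, 157, 6, 3, 16], [312, 156, 6, 4, 20], [291, 158, 3, 3, 8], [31, 162, 4, 5, 16], [313, 162, 8, 8, 46], [295, 167, 9, 5, 36], [67, 193, 7, 10, 33], [56, 197, 6, 7, 22], [63, 197, 3, 4, 8], [90, 202, 16, 26, 239], [8, 208, 26, 11, 136], [0, 213, 2, 4, 8], [12, 215, 11, 7, 28], [342, 230, 7, 5, 17], [0, 232, 39, 24, 497]]
```

```bash
python3 -c "
from plant import r
print(r.hand_in())"
```

```text
the job is handed in; nothing more can be done
None
```

The job is handed in after about 25 s: the stick bore on the deck at about 6 N for over a second, only the three large beads are left on the deck, and the stick is back in its rest, foot down, a few mm sideways of its old place at the top. I saw two, perhaps three, of the five small beads in the tray, and infer the rest dropped because none show on the deck; the bystanders looked unmoved, and the hand-in gave no verdict.

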